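# Press a lens barrel into the sprung V-cradle

## Task

Take the thick lens barrel with the stepped snout off its white rest and lay it centred in the V-cradle of the lens jig, snout towards the upright plate with the square window. Then press it down so that it bears firmly on both sides of both V saddles and the sprung cradle stands about half way (6 mm) down its 12 mm travel, and finish holding it pressed there with the gripper, without letting it come back up. Leave the thin tube, the bottle, the vial and the meter where they are.

Things in the scene. Friction and masses are not known exactly. Their poses are not given: they have to be found in the camera images.
- barrel: the lens barrel to seat: dark metal tube, 40 mm diameter, 120 mm long, plus a narrower snout (28 mm diameter, 22 mm long) with a glass face. About 0.18 kg (varies). Origin on the axis, half way along the 40 mm part; x along the axis to the snout; any roll about x. Starts lying level on rest_a, axis 30 mm above the work surface; fingers can reach down on both sides of its middle
- snout (a point): centre of the glass face at the tip of the barrel's snout, 82 mm along x from the barrel's origin
- rest_a: white plastic rest, fixed, carrying the barrel centred, snout to +x: plate 116 x 50 mm, 4 mm thick, with two pairs of ribs 14 mm high at 44 mm either side of its middle along x (74 mm clear between). Origin at the centre of its underside, x along the tube on it
- rest_b: an equal white rest, carrying the thin tube. Which rest stands nearer the jig varies
- jig: the lens jig, fixed: dark steel base 204 x 100 x 10 mm, above it the sprung aluminium cradle, at its +x end a black upright plate 66 mm wide with a 30 mm square window, its near face 109 mm along x from the origin, its top 103 mm above the work surface. Origin on the underside below the cradle's middle; x along the V towards the window plate, z up
- seat (a point): where the barrel's origin lies when seated; 72 mm above the work surface, moving down with the cradle. x along the V to the window plate, y left, z up. Two 90-degree V saddles, 16 mm thick, at 44 mm either side along x (72 mm clear between for fingers); their walls' top is 2 mm below the seat, 60 mm wide over all. The 46 mm wide plate between them has its top 34 mm below the seat
- cradle (a joint): how far the sprung cradle is pressed down, m: 0 up (start), 0.012 at its hard stop. Net downward push on the cradle, the barrel's weight included: about 2.6 N to start it, 7.4 N at half way, 12.2 N at the stop. The barrel's own weight does not move it
- thin_tube: bystander: plain dark tube without a snout, 30 mm diameter, 110 mm long, lying on the other rest; origin at its middle, 23 mm above the work surface
- bottle: bystander: amber reagent bottle, 56 mm diameter, 130 mm tall, upright; origin at the centre of its underside
- vial: bystander: small white vial, 32 mm diameter, 50 mm tall, upright; origin at the centre of its underside
- meter: bystander: flat white handheld meter with a dark screen, 95 x 52 x 16 mm, lying flat; origin at the centre of its underside
Mind the look-alikes: they are no part of the job. What is shaped like the jig but orange, purple or turquoise is not meant.

How it is judged (in metres and radians):
On the way, in this order (a step that is already met when the one before it is completed fails the run):
1. the lens barrel is lifted off its rest (height (world z) of barrel above 0.06 m and contact force between barrel and rest_a below 0.05 N), for 0.1 s.
2. the barrel lies in the V, centred, snout towards the window plate, touching both V walls (x of barrel in the frame of seat between -0.012 and 0.012 m and y of barrel in the frame of seat between -0.003 and 0.003 m and z of barrel in the frame of seat between -0.003 and 0.003 m and angle between the x axis of barrel and the x axis of seat, either way round below 0.05 rad and x of snout in the frame of seat above 0.05 m and (contact force between barrel and cradle_c1 above 0.3 N or contact force between barrel and cradle_c3 above 0.3 N) and (contact force between barrel and cradle_c5 above 0.3 N or contact force between barrel and cradle_c7 above 0.3 N)), for 0.1 s.
At the end, for the whole second after the job is handed in: The barrel lies in the V within 12 mm lengthwise and 3 mm across and in height of the seat, parallel within 0.05 rad, snout towards the window plate; the gripper's fingers bear on it (over 2 N) and hold the cradle 3 to 10 mm down with more than 0.4 N on each of the four V faces, at rest (x of barrel in the frame of seat between -0.012 and 0.012 m and y of barrel in the frame of seat between -0.003 and 0.003 m and z of barrel in the frame of seat between -0.003 and 0.003 m and angle between the x axis of barrel and the x axis of seat, either way round below 0.05 rad and x of snout in the frame of seat above 0.05 m and value of joint cradle between 0.003 and 0.01 m and contact force between barrel and cradle_c1 above 0.4 N and contact force between barrel and cradle_c3 above 0.4 N and contact force between barrel and cradle_c5 above 0.4 N and contact force between barrel and cradle_c7 above 0.4 N and contact force between barrel and the fingers above 2 N and linear speed of barrel below 0.02 m/s); the arm keeps its last pose, push and grip.
It fails at once if the thin tube is shifted by more than 30 mm (distance of thin_tube from where it was at the start of the episode above 0.03 m).
It fails at once if the bottle is shifted by more than 30 mm (distance of bottle from where it was at the start of the episode above 0.03 m).
It fails at once if the vial is shifted by more than 30 mm (distance of vial from where it was at the start of the episode above 0.03 m).
It fails at once if the meter is shifted by more than 30 mm (distance of meter from where it was at the start of the episode above 0.03 m).
It also fails if it takes over 43 s, if anything falls off the work surface, if the arm or the gripper's body presses on something with over 40 N, if the wrist force passes 120 N, or if a joint passes its speed limit or range.

## Robot

A 7-joint arm with a two-finger parallel gripper is mounted at the origin on the work surface. World frame = base frame: x ahead of the robot, y to its left, z up, the work surface at z = 0. Lengths are in mm, angles in rad, forces in N, time in s.
With the tool pointing down it reaches from about 400 to 850 mm from the base axis. Payload 4.5 kg.
Tool frame: the origin (TCP) lies on the front face of the gripper's body, between the roots of the fingers; the fingertips stand 73 mm ahead of it and the grasp point (between the pads) lies 54 mm ahead of it (ctrl.grasp_offset is the distance from the TCP to the grasp point, in mm); z points along the fingers, y is the line along which they close (so a half turn about z gives the same grasp; the last joint's range is limited). The gripper opens to 85 mm and grips with 20 to 120 N. Pads are 22 mm wide; open, the fingers measure 114 mm over their backs; the gripper's body (76 mm by 85 mm) begins 54 mm behind the grasp point. The pads swing forward as they close: fully open they stand 13 mm farther back than shut.
Start: joints at [1.214, 0.689, -0.195, 1.565, 0.157, 0.902, -0.215], TCP at [238.108, -577.886, 303.917] pointing down, gripper open.
Joint ranges: [-3.01, 3.01], [-0.46, 2.08], [-1.47, 1.51], [0.13, 2.56], [-1, 4.14], [0.04, 2.09], [-2.66, 2.66]. Speed limits (rad/s): [2.57, 2.57, 3.14, 3.14, 3.14, 3.14, 3.14].

## Interface

Orientations are given as a rotation vector (axis times angle).
In Python, from cell import ctrl gives the robot as it stands.
- The arm moves only by the tool move_arm, never from a script. Its argument "increments" is a list of rows, each a list of 7 numbers: the turn, a rotation vector about the tool's x, y, z in rad, then the shift along the tool's x, y, z in mm, then the closure, from 0 (fully open) to 1 (shut). A call has 1 to 20 rows; each row is the pose to reach, as a shift and turn from the pose commanded when the call began, along the tool's axes at that moment; what a row does not reach only later rows make up. A row lasts 1/10 s, in which the tool goes at most 50 mm and 8.59 degrees, less where a joint would pass 70% of its speed; a pose out of reach is approached as far as the arm can. A call with a gripper value outside its range is refused whole. The fingers move at their own pace and stop on an object; "newtons" is the grip in N (left out, the last holds). Time passes only in rows, so rows that repeat a pose let the fingers close. It gives the time, the measured TCP pose, the force, the opening and the grip force at its end, in the units of the state.
- ctrl.get_obs(): the state, without advancing time (a new reading comes with each control period).
- ctrl.camera(name): name is "scene" or "top" or "wrist"; returns the picture (400x640x3 uint8, red, green, blue); there is no depth.
- ctrl.camera_info(name): a dict with "camera_matrix" (3x3 intrinsics, pixels), "rvec" (rotation vector, rad) and "tvec" (3), from world to camera coordinates, as OpenCV has them; the wrist camera has in their place "tool_from_camera" (4x4, takes a point from camera to tool coordinates, whose origin is the TCP and whose axes are the flange's). Camera axes: x right, y down, z forward; pixel columns grow to the right and rows downward; lengths in mm; the calibration is good to about 2 mm. A picture is of the moment at which its call begins: read the wrist's pose just before it. camera_info takes no time and is no camera call.
- ctrl.hand_in(): hands the job in; it is judged then, once.
The state is a dict: "clock": time; "qpos": joint angles; "qd": joint speeds; "tau": joint torques, N m; "tool_pos": TCP position; "orientation": TCP orientation; "wrist_force": force on the tool from outside, world axes, zero at the start; "wrist_torque": the same for the moment, N m; "opening": opening from 0.0 (shut) to 1.0 (fully open); "gripper_force": force on a finger pad.
Only numpy, scipy, OpenCV 4.12 (cv2) and the standard library are available. Lean on these libraries where they do the work, as an engineer would, in place of code of your own. Each camera call takes 0.05 s, during which the arm holds its last target. There are 200 camera calls.

## Working session

There is one attempt and no reset: what is moved stays moved. The work goes in short steps, Python scripts to look and compute and a tool call to move; the robot and the scene stay as the last step left them, time stands still between calls to the robot, and variables do not carry over. Pictures are saved under pics/ and viewed, at most 10 in all, crops included, and the job is handed in when it is done.

Besides the shell and the picture viewer there is one more tool, called after "Call:" by a JSON object that holds its "name" and its "arguments", one argument or row to a line. move_arm: Moves the arm, as the interface text tells. Its arguments: {"type":"object","properties":{"increments":{"type":"array"},"newtons":{"type":"number"}},"required":["increments"]}

```bash
mkdir -p pics; ls; python3 - <<'E'
from cell import ctrl
import cv2,numpy as np
for n in("top","scene"):
    im=ctrl.camera(n); cv2.imwrite(f"pics/{n}0.png",im[:,:,::-1]); i=ctrl.camera_info(n)
    R=cv2.Rodrigues(np.array(i["rvec"],float))[0]; print(n,np.round(i["camera_matrix"],1).tolist(),(-R.T@np.array(i["tvec"]).ravel()).round(1)); print(R.round(3).tolist())
print(ctrl.camera_info("wrist"))
o=ctrl.get_obs();print(o)
E
```

```text
pics
top [[479.6, 0.0, 318.8], [0.0, 479.6, 199.7], [0.0, 0.0, 1.0]] [ 407.9   70.5 1405.2]
[[0.025, -1.0, 0.002], [-0.995, -0.026, -0.098], [0.098, 0.0, -0.995]]
scene [[374.3, 0.0, 316.4], [0.0, 374.3, 198.4], [0.0, 0.0, 1.0]] [1007.2  505.   892.1]
[[-0.683, 0.73, 0.002], [0.583, 0.547, -0.601], [-0.44, -0.409, -0.799]]
{'camera_matrix': array([[294.69307276,   0.        , 321.80941197],
       [  0.        , 294.69307276, 202.85973432],
       [  0.        ,   0.        ,   1.        ]]), 'tool_from_camera': array([[-4.01579250e-04, -9.54777649e-01, -2.97320499e-01,
         7.51941845e+01],
       [ 9.99999919e-01, -3.76694659e-04, -1.40991209e-04,
        -3.99370769e-01],
       [ 2.26162116e-05, -2.97320532e-01,  9.54777723e-01,
        -6.95656561e+01],
       [ 0.00000000e+00,  0.00000000e+00,  0.00000000e+00,
         1.00000000e+00]])}
{'clock': 0.1, 'qpos': array([ 1.21379729,  0.6899144 , -0.19452501,  1.56621413,  0.15726863,
        0.9025436 , -0.21507917]), 'qd': array([ 3.19245122e-05, -1.61111993e-03, -8.50714596e-04, -5.08107191e-03,
        5.86759468e-04,  1.52187288e-03,  5.11309490e-04]), 'tau': array([-2.91112970e-03, -5.40603626e+01, -1.27142128e+00, -1.58987153e+01,
        9.36104741e-03,  4.37757641e-03,  1.98798324e-05]), 'tool_pos': array([ 237.87631397, -577.46098873,  303.16226286]), 'orientation': array([-3.08017868e+00, -6.09769510e-01,  6.68418471e-04]), 'wrist_force': array([-0.97547759,  0.25246368,  0.07098354]), 'wrist_torque': array([-0.03059796, -0.00958722, -0.02528919]), 'gripper_force': 0.0, 'opening': 1.0008023639346368}
```

View pics/top0.png

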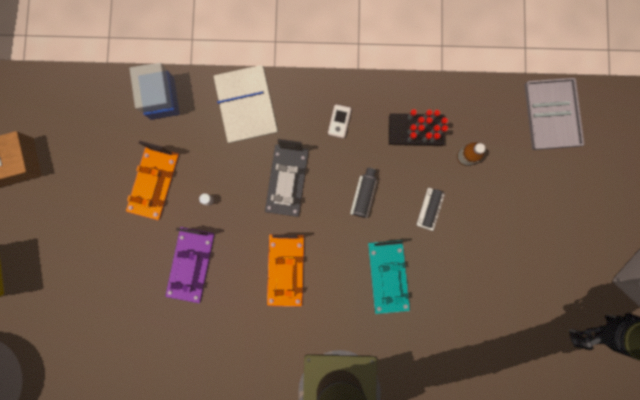

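View pics/scene0.png

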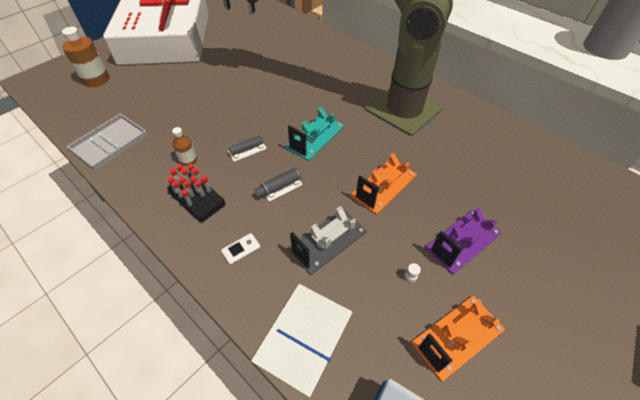

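The top view shows these things that could be confused:
- **Tubes:** the thick tube with the stepped snout is at (365,192), snout towards (370,172). The plain thin tube is at (431,208).
- **Jigs:** the dark steel jig with the aluminium cradle is at (287,182), window plate at (291,146). The decoys are orange (152,184), orange (286,270), purple (190,265) and turquoise (389,277).
- **Bystanders:** bottle (474,152), vial (206,199), meter (340,121).

I choose the tube at (365,192) and the jig at (287,182), and check both in one close crop.

```bash
cat > h.py <<'E'
import cv2,numpy as np
from scipy.spatial.transform import Rotation as Ro
from cell import ctrl
def cam(n,obs=None):
    i=ctrl.camera_info(n); K=np.array(i["camera_matrix"])
    if n=="wrist":
        o=obs; T=np.eye(4); T[:3,:3]=Ro.from_rotvec(o["orientation"]).as_matrix(); T[:3,3]=o["tool_pos"]
        W=T@np.array(i["tool_from_camera"]); return K,W[:3,:3],W[:3,3]
    R=cv2.Rodrigues(np.array(i["rvec"],float))[0]; return K,R.T,-R.T@np.array(i["tvec"]).ravel()
def ray(c,px,z):
    K,R,p=c; px=np.atleast_2d(px).astype(float)
    d=np.c_[px,np.ones(len(px))]@np.linalg.inv(K).T@R.T
    return p+d*((z-p[2])/d[:,2])[:,None]
def proj(c,P):
    K,R,p=c; q=(np.atleast_2d(P)-p)@R@K.T; return q[:,:2]/q[:,2:]
E
python3 - <<'E'
from h import *
im=cv2.imread("pics/top0.png")
cv2.imwrite("pics/crop0.png",cv2.resize(im[135:235,260:460],None,fx=4,fy=4,interpolation=cv2.INTER_CUBIC))
c=cam("top")
for n,p,z in [("barrel",(365,192),30),("snout",(371,171),30),("tail",(358,214),30),("jig",(287,182),30),("plate",(291,146),100),("thin",(431,208),23),("bottle",(468,158),0),("vial",(206,199),50),("meter",(340,121),16)]: print(n,ray(c,p,z)[0].round(0))
o=ctrl.get_obs();print(Ro.from_rotvec(o["orientation"]).as_matrix().round(3))
E
```

```text
barrel [569. -62.  30.]
snout [631. -79.  30.]
tail [505. -43.  30.]
jig [593. 164.  30.]
plate [684. 151. 100.]
thin [ 529. -255.   23.]
bottle [ 682. -370.    0.]
vial [535. 391.  50.]
meter [781.  14.  16.]
[[ 0.925  0.381 -0.001]
 [ 0.381 -0.925  0.002]
 [-0.    -0.002 -1.   ]]
```

View pics/crop0.png

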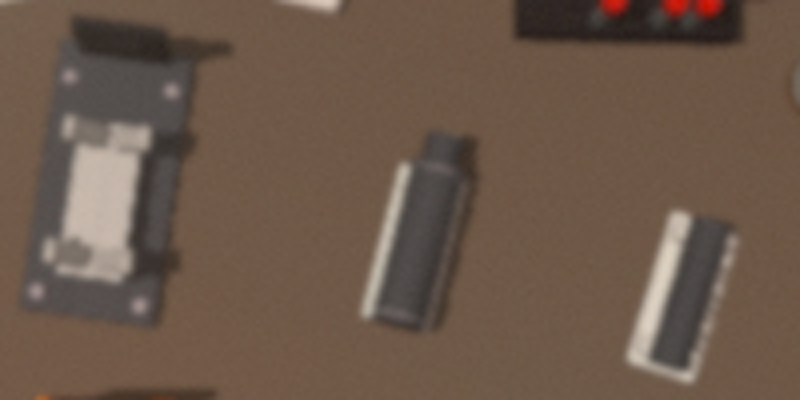

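The crop confirms the choice. The thick tube has its stepped snout at crop (447,150), pointing up the picture (+x), on its white rest. The jig is the grey-steel one with the silver cradle at crop (100,200), window plate at the top (120,40). I move above the barrel for a wrist picture.

Call:
{"name": "move_arm", "arguments": {
  "increments": [
    [0,0,0.67,500,-350,100,0],
    [0,0,0.67,500,-350,100,0],
    [0,0,0.67,500,-350,100,0],
    [0,0,0.67,500,-350,100,0],
    [0,0,0.67,500,-350,100,0],
    [0,0,0.67,500,-350,100,0],
    [0,0,0.67,500,-350,100,0],
    [0,0,0.67,500,-350,100,0],
    [0,0,0.67,500,-350,100,0],
    [0,0,0.67,500,-350,100,0],
    [0,0,0.67,500,-350,100,0],
    [0,0,0.67,500,-350,100,0],
    [0,0,0.67,500,-350,100,0],
    [0,0,0.67,500,-350,100,0],
    [0,0,0.67,500,-350,100,0],
    [0,0,0.67,500,-350,100,0]
  ]
}}

```text
clock: 1.7
tool_pos: [566.1, -66.2, 204.0]
orientation: [3.109, -0.442, -0.001]
wrist_force: [-0.1, -0.5, -0.1]
opening: 0.997
gripper_force: 0.0
```

```bash
python3 - <<'E'
from h import *
o=ctrl.get_obs(); im=ctrl.camera("wrist")[:,:,::-1]; cv2.imwrite("pics/w1.png",im); np.save("o1.npy",o,allow_pickle=True)
print(o["clock"],o["tool_pos"],o["orientation"],o["qpos"]); c=cam("wrist",o)
print(proj(c,[[569,-62,30],[593,164,30],[684,151,100]]))
E
```

```text
1.7 [566.0711607  -66.15061886 204.03705885] [ 3.10864252e+00 -4.41775341e-01 -1.10774824e-03] [-0.03112081  0.7593567   0.1127067   1.83328607 -0.14371434  0.55762985
 -1.68009841]
[[315.74139582 200.11275335]
 [ 68.0569571  242.69381136]
 [-92.46888212 151.28353864]]
```

View pics/w1.png

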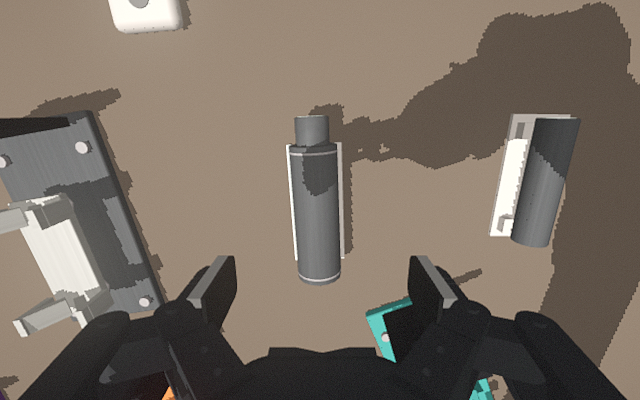

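The wrist picture shows the barrel upright in the picture: snout tip at about (311,117), shoulder at about (313,148), tail at about (320,278). The thin tube is at (547,180), and the jig's near side is at the left edge. Now I'll measure the barrel's axis.

```bash
python3 - <<'E'
from h import *
o=np.load("o1.npy",allow_pickle=True).item(); c=cam("wrist",o); im=cv2.imread("pics/w1.png").astype(int)
m=((im[:,:,2]-im[:,:,0])<14)&(im.max(2)<160)&(im.max(2)>30)
m=m.astype(np.uint8); n,l,s,ce=cv2.connectedComponentsWithStats(m); k=l[220,318]; m=(l==k); print(s[k])
rows=[r for r in range(112,290)]
P=[]
for r in rows:
    x=np.where(m[r,270:370])[0]+270
    if len(x)>3:
        if r%8==0: print(r,x.min(),x.max())
        if 158<r<262: P.append(((x.min()+x.max())/2,r))
W=ray(c,P,30); v=cv2.fitLine(W[:,:2].astype(np.float32),cv2.DIST_HUBER,0,.01,.01).ravel(); v*=np.sign(v[0]);print(v,np.degrees(np.arctan2(v[1],v[0])))
d=v[:2]; 
for nme,px in (("tip",(312,117)),("tail",(320,281)),("shoulder",(314,147))):
    for z in (30,10,16,44,50): 
        w=ray(c,px,z)[0]; print(nme,z,w.round(1),((w[:2]-v[2:])@d).round(1))
E
```

```text
[ 289  115   52  171 7095]
120 295 328
128 295 328
136 296 328
144 291 336
152 289 336
160 290 337
168 291 337
176 291 337
184 292 338
192 293 338
200 293 338
208 294 338
216 295 338
224 295 339
232 296 339
240 296 339
248 297 339
256 298 340
264 298 339
272 299 340
280 302 335
[ 9.7184217e-01 -2.3563287e-01  5.5942090e+02 -5.9563057e+01] -13.62893
tip 30 [635.9 -78.8  30. ] 78.8
tip 10 [635.7 -78.1  10. ] 78.5
tip 16 [635.7 -78.3  16. ] 78.6
tip 44 [636.  -79.3  44. ] 79.1
tip 50 [636.1 -79.5  50. ] 79.2
tail 30 [491.4 -43.1  30. ] -69.9
tail 10 [479.4 -39.5  10. ] -82.5
tail 16 [483.  -40.6  16. ] -78.7
tail 44 [499.9 -45.7  44. ] -61.1
tail 50 [503.5 -46.8  50. ] -57.4
shoulder 30 [612.9 -73.6  30. ] 55.2
shoulder 10 [610.8 -72.4  10. ] 53.0
shoulder 16 [611.4 -72.8  16. ] 53.6
shoulder 44 [614.3 -74.3  44. ] 56.8
shoulder 50 [614.9 -74.7  50. ] 57.5
```

Call:
{"name": "move_arm", "arguments": {
  "increments": [
    [0,0,-0.14,-30,-226,-20,0],
    [0,0,-0.14,-30,-226,-20,0],
    [0,0,-0.14,-30,-226,-20,0],
    [0,0,-0.14,-30,-226,-20,0],
    [0,0,-0.14,-30,-226,-20,0],
    [0,0,-0.14,-30,-226,-20,0],
    [0,0,-0.14,-30,-226,-20,0],
    [0,0,-0.14,-30,-226,-20,0]
  ]
}}

```text
clock: 2.55
tool_pos: [600.5, 158.5, 224.0]
orientation: [3.131, -0.224, -0.0]
wrist_force: [-0.3, -0.2, 0.2]
opening: 1.001
gripper_force: 0.0
```

```bash
python3 - <<'E'
from h import *
o=ctrl.get_obs(); im=ctrl.camera("wrist")[:,:,::-1]; cv2.imwrite("pics/w2.png",im); np.save("o2.npy",o,allow_pickle=True)
print(o["clock"],o["tool_pos"],o["orientation"])
E
```

```text
2.55 [600.52773591 158.48530097 223.96272785] [ 3.13133497e+00 -2.24375664e-01 -3.14105278e-04]
```

View pics/w2.png

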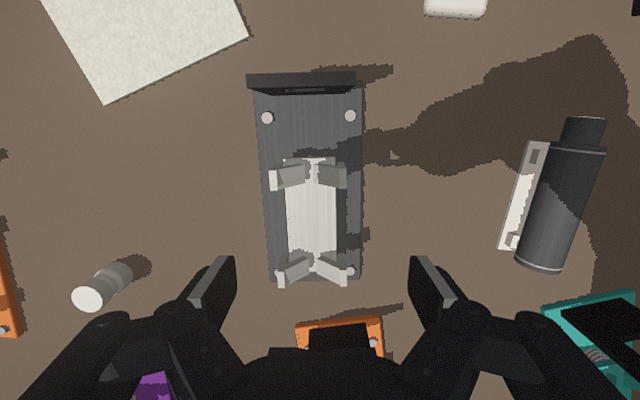

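The jig is centred in the picture: window plate at (302,80), bolts at (267,118) and (350,116), front saddle at row ~175, rear saddle at row ~268, cradle plate edges at columns ~288 and ~335. I enlarge this area so I can pick its edges.

```bash
python3 - <<'E'
from h import *
im=cv2.imread("pics/w2.png"); cr=cv2.resize(im[68:292,240:380],None,fx=5,fy=2.6,interpolation=cv2.INTER_CUBIC); cv2.imwrite("pics/w2c.png",cr)
g=im.astype(int)
for r in (130,142,200,210,220,230,240,250): print(r,[int(v) for v in g[r,252:372].mean(1)])
E
```

```text
130 [111, 110, 111, 114, 101, 96, 98, 101, 98, 99, 102, 103, 101, 100, 101, 103, 102, 99, 99, 102, 103, 101, 105, 103, 103, 100, 104, 100, 101, 98, 100, 100, 99, 102, 99, 100, 99, 102, 98, 95, 99, 99, 102, 100, 100, 94, 101, 100, 101, 101, 96, 97, 102, 102, 102, 101, 100, 97, 97, 99, 101, 99, 100, 100, 103, 100, 99, 100, 95, 95, 99, 96, 101, 97, 94, 99, 100, 96, 100, 99, 99, 99, 96, 96, 100, 96, 98, 95, 99, 102, 102, 101, 99, 99, 99, 99, 99, 94, 94, 97, 100, 99, 101, 93, 100, 100, 98, 99, 100, 83, 60, 57, 97, 104, 89, 73, 57, 58, 65, 59]
142 [110, 109, 107, 110, 113, 97, 92, 99, 101, 101, 103, 101, 105, 103, 103, 100, 98, 104, 102, 103, 102, 104, 103, 102, 102, 101, 102, 103, 102, 101, 97, 103, 100, 103, 99, 99, 101, 101, 100, 101, 99, 102, 101, 99, 103, 96, 99, 99, 100, 102, 100, 96, 97, 103, 100, 97, 98, 101, 99, 97, 99, 99, 102, 96, 97, 101, 99, 102, 100, 96, 95, 95, 100, 97, 101, 99, 97, 101, 101, 97, 99, 101, 96, 101, 87, 62, 50, 58, 62, 58, 59, 60, 64, 57, 57, 58, 62, 61, 60, 61, 61, 61, 61, 61, 60, 56, 64, 60, 59, 55, 62, 64, 67, 69, 66, 65, 67, 66, 65, 68]
200 [108, 111, 110,
[... 2717 characters left out ...]
5, 66, 64, 66, 64, 65, 62, 65, 61, 59, 63, 60, 64, 60, 62, 63, 62, 65, 55, 53, 64, 70, 66, 68, 65, 63, 95, 106, 100, 111, 111]
250 [110, 111, 113, 109, 113, 108, 108, 112, 110, 110, 112, 110, 109, 111, 112, 111, 102, 96, 101, 97, 99, 103, 102, 103, 105, 99, 102, 102, 104, 100, 99, 102, 100, 99, 99, 92, 107, 200, 207, 209, 155, 108, 115, 109, 113, 117, 121, 120, 117, 153, 130, 103, 190, 208, 207, 172, 187, 197, 195, 195, 197, 195, 194, 194, 193, 192, 195, 195, 198, 198, 201, 200, 202, 203, 205, 206, 204, 171, 155, 158, 162, 161, 165, 139, 89, 60, 62, 62, 65, 65, 70, 62, 58, 54, 93, 101, 93, 92, 87, 96, 76, 49, 95, 103, 102, 101, 102, 89, 62, 62, 66, 57, 101, 115, 111, 109, 112, 110, 112, 109]
```

View pics/w2c.png

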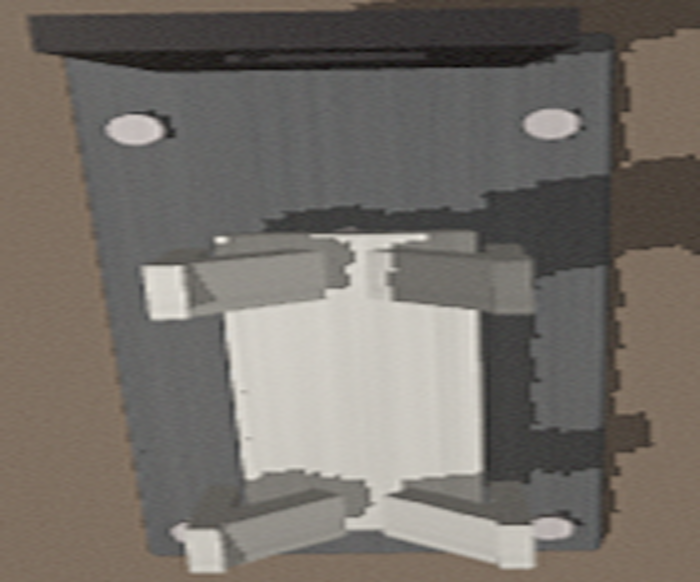

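The crop shows the saddle wall tops as light quads. The front left one runs crop (143,266) to (190,318), the rear left one (188,533) to (225,571), and the rear right one (497,530) to (535,567). The cradle plate edges are crisp. I compute the seat line from those and the base edges.

```bash
python3 - <<'E'
from h import *
o=np.load("o2.npy",allow_pickle=True).item(); c=cam("wrist",o); g=cv2.imread("pics/w2.png").astype(float).mean(2)
L=[];R=[]
for r in range(196,242):
    a=g[r]; i=np.where(a[275:310]>150)[0][0]+275; L.append((i-(a[i]-150)/(a[i]-a[i-1]),r))
    j=np.where(a[320:345]>150)[0][-1]+320; R.append((j+(a[j]-150)/(a[j]-a[j+1]),r))
def fit(P,z):
    W=ray(c,P,z)[:,:2].astype(np.float32); v=cv2.fitLine(W,cv2.DIST_HUBER,0,.01,.01).ravel(); v*=1 if v[0]>0 else -1; x=593;  return np.degrees(np.arctan2(v[1],v[0])), None, v
def yat(v,x): v=v.copy(); d=v[:2]; s=np.sign(d[0]); t=(x-v[2])/d[0]; return v[3]+t*d[1]
def F(P,z):
    W=ray(c,P,z)[:,:2]; p=np.polyfit(W[:,0],W[:,1],1); return p
for nm,A,B,z in (("plate",L,R,38),("base",[(256,130),(256.8,142),(262,200),(262.9,210),(263.9,220),(265.2,230),(266.2,240),(267.6,250)],[(361.3,130),(360.4,200),(360,210),(359.8,220),(359.5,230)],10)):
    a,b=F(A,z),F(B,z); print(nm,np.degrees(np.arctan([a[0],b[0]])),"y@593",np.polyval(a,593),np.polyval(b,593),"mid",(np.polyval(a,593)+np.polyval(b,593))/2)
f=lambda u,v:(240+u/5-.4,68+v/2.6-.3)
for nm,u,v in (("FLfar",164,265),("FLnear",170,318),("FRfar",505,256),("FRnear",512,312),("RLfar",206,533),("RLnear",207,571),("RRnear",517,567),("RRfar",517,530)): print(nm,ray(c,f(u,v),70)[0].round(1))
for nm,u,v in (("FLo",143,290),("FRo",533,285),("RLo",189,552),("RRo",536,550)): print(nm,ray(c,f(u,v),70)[0].round(1))
print("plate near",ray(c,f(300,58),103)[0])
E
```

```text
plate [-6.59690923 -6.71651073] y@593 192.56421148504802 146.7645262694631 mid 169.66436887725555
base [-6.42997545 -6.95509038] y@593 219.25922899522158 120.31995947647283 mid 169.7895942358472
FLfar [637.8 191.1  70. ]
FLnear [621.8 193.2  70. ]
FRfar [632.9 138.9  70. ]
FRnear [615.9 140.   70. ]
RLfar [548.9 201.1  70. ]
RLnear [534.7 203.6  70. ]
RRnear [528.4 149.9  70. ]
RRfar [542.3 148.2  70. ]
FLo [630.8 195.7  70. ]
FRo [623.7 135.7  70. ]
RLo [542.3 205.3  70. ]
RRo [534.4 145.9  70. ]
plate near [688.77718895 159.03670484 103.        ]
```

The seat comes out at about (582.5, 170.9), yaw -6.66 deg. The plate and base midlines agree to 0.1 mm, and the saddles measure 89 mm apart against 88 nominal. Now I go to the barrel.

Call:
{"name": "move_arm", "arguments": {
  "increments": [
    [0,0,0.095,-11,221.5,60,0],
    [0,0,0.095,-11,221.5,60,0],
    [0,0,0.095,-11,221.5,60,0],
    [0,0,0.095,-11,221.5,60,0],
    [0,0,0.095,-11,221.5,60,0],
    [0,0,0.095,-11,221.5,60,0],
    [0,0,0.095,-11,221.5,60,0],
    [0,0,0.095,-11,221.5,60,0]
  ]
}}

```text
clock: 3.4
tool_pos: [559.2, -55.4, 164.2]
orientation: [-3.119, 0.366, -0.001]
wrist_force: [-0.2, -0.1, -0.0]
opening: 0.998
gripper_force: 0.0
```

```bash
python3 - <<'E'
from h import *
o=ctrl.get_obs(); im=ctrl.camera("wrist")[:,:,::-1].astype(int); cv2.imwrite("pics/w3.png",im)
print(o["clock"],o["tool_pos"],o["orientation"],np.degrees(2*np.arctan2(o["orientation"][1],o["orientation"][0])))
c=cam("wrist",o)
m=(((im[:,:,2]-im[:,:,0])<14)&(im.max(2)<160)&(im.max(2)>30)).astype(np.uint8); n,l,s,ce=cv2.connectedComponentsWithStats(m); k=l[200,320]; print(s[k]); m=l==k
P=[]
for r in range(s[k][1],min(400,s[k][1]+s[k][3])):
    x=np.where(m[r,230:410])[0]+230
    if r%14==0: print(r,x.min(),x.max())
    if 120<r<220: P.append(((x.min()+x.max())/2,r))
W=ray(c,P,30); p=np.polyfit(W[:,0],W[:,1],1); print(np.degrees(np.arctan(p[0])),np.polyval(p,558))
E
```

```text
3.4 [559.21818894 -55.42749214 164.19082385] [-3.11920364e+00  3.66085579e-01 -1.12144591e-03] 346.61219891468744
[  299   101    59   204 10002]
112 308 348
126 308 347
140 299 356
154 300 356
168 300 356
182 300 355
196 301 354
210 301 354
224 301 353
238 301 353
252 302 352
266 302 352
280 302 351
294 303 350
-13.581592112531357 -59.27018948274133[ WARN:0@1.017] global loadsave.cpp:1063 imwrite_ Unsupported depth image for selected encoder is fallbacked to CV_8U.
```

Call:
{"name": "move_arm", "arguments": {
  "increments": [
    [0,0,0,0,0,0,0],
    [0,0,0,0,0,0,0]
  ]
}}

```text
clock: 3.65
tool_pos: [559.2, -55.1, 164.1]
orientation: [-3.12, 0.364, -0.001]
wrist_force: [-0.6, 0.4, -0.1]
opening: 0.997
gripper_force: 0.0
```

Call:
{"name": "move_arm", "arguments": {
  "increments": [
    [0,0,0,-0.3,4.2,10,0],
    [0,0,0,-0.3,4.2,35,0],
    [0,0,0,-0.3,4.2,60,0],
    [0,0,0,-0.3,4.2,80,0],
    [0,0,0,-0.3,4.2,80,0]
  ]
}}

```text
clock: 4.15
tool_pos: [555.7, -60.0, 81.1]
orientation: [3.12, -0.367, -0.008]
wrist_force: [-0.2, -0.3, -0.1]
opening: 1.0
gripper_force: 0.0
```

Call:
{"name": "move_arm", "arguments": {
  "increments": [
    [0,0,0,0,0,0,0.2],
    [0,0,0,0,0,0,0.3],
    [0,0,0,0,0,0,0.4],
    [0,0,0,0,0,0,0.5],
    [0,0,0,0,0,0,0.7],
    [0,0,0,0,0,0,0.7],
    [0,0,0,0,0,0,0.7],
    [0,0,0,0,0,0,0.7]
  ],
  "newtons": 40
}}

```text
clock: 4.95
tool_pos: [558.5, -59.2, 84.7]
orientation: [-3.119, 0.365, -0.003]
wrist_force: [-0.2, 3.4, 6.4]
opening: 0.452
gripper_force: 40.0
```

Call:
{"name": "move_arm", "arguments": {
  "increments": [
    [0,0,0,0,0,-10,0.7],
    [0,0,0,0,0,-25,0.7],
    [0,0,0,0,0,-50,0.7],
    [0,0,0,0,0,-85,0.7],
    [0,0,0,0,0,-100,0.7],
    [0,0,0,0,0,-100,0.7],
    [0,0,0,0,0,-100,0.7],
    [0,0,0,0,0,-100,0.7]
  ]
}}

```text
clock: 5.75
tool_pos: [556.8, -60.1, 183.0]
orientation: [3.12, -0.367, -0.003]
wrist_force: [-0.5, 0.6, -2.7]
opening: 0.451
gripper_force: 40.7
```

```bash
python3 - <<'E'
from h import *
o=ctrl.get_obs(); im=ctrl.camera("wrist")[:,:,::-1]; cv2.imwrite("pics/w4.png",im); c=cam("wrist",o)
print(o["clock"],o["tool_pos"],o["orientation"],o["wrist_force"],o["opening"],o["gripper_force"],np.degrees(2*np.arctan2(o["orientation"][1],o["orientation"][0])))
E
```

```text
5.75 [556.78719709 -60.14544316 183.0244495 ] [ 3.11981675 -0.36711971 -0.00347542] [-0.48443651  0.62470256 -2.6532746 ] 0.45127862503524424 40.69734334945679 -13.422660344961344
```

View pics/w4.png

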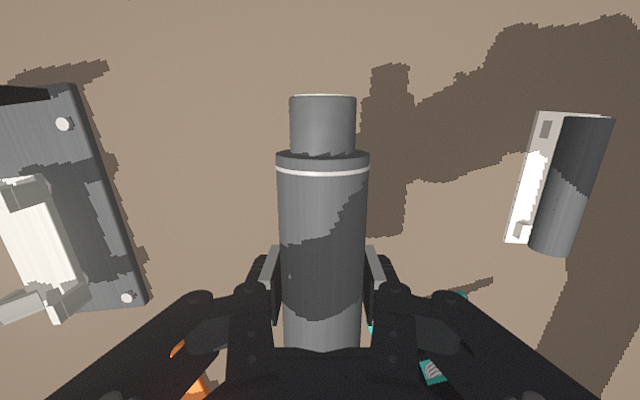

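The barrel is held level and centred between the pads: snout tip at (322,94), mid-column about 322 all along. I carry it over the jig.

Call:
{"name": "move_arm", "arguments": {
  "increments": [
    [0,0,-0.118,-28,-231,0,0.7],
    [0,0,-0.118,-28,-231,0,0.7],
    [0,0,-0.118,-28,-231,0,0.7],
    [0,0,-0.118,-28,-231,0,0.7],
    [0,0,-0.118,-28,-231,0,0.7],
    [0,0,-0.118,-28,-231,0,0.7],
    [0,0,-0.118,-28,-231,0,0.7],
    [0,0,-0.118,-28,-231,0,0.7],
    [0,0,-0.118,-28,-231,0,0.7],
    [0,0,-0.118,-28,-231,0,0.7]
  ]
}}

```text
clock: 6.8
tool_pos: [584.1, 169.5, 183.8]
orientation: [3.135, -0.186, -0.0]
wrist_force: [-0.1, -1.0, -1.9]
opening: 0.451
gripper_force: 40.9
```

```bash
cat > st.py <<'E'
from h import *
import sys
o=ctrl.get_obs(); R=Ro.from_rotvec(o["orientation"]).as_matrix(); p=o["tool_pos"]
yaw=np.arctan2(R[1,0],R[0,0]); t=-0.1163
tgt=np.array([583,170.9,p[2]]); print(o["clock"],p.round(2),"yaw",np.degrees(yaw).round(2),"tilt z",R[:,2].round(4))
print("tool shift",(R.T@(tgt-p)).round(2),"turn z",round(-(t-yaw),4),"F world",o["wrist_force"].round(2),"F tool",(R.T@o["wrist_force"]).round(2),"T tool",(R.T@o["wrist_torque"]).round(3),o["opening"],o["gripper_force"])
E
python3 st.py
```

```text
6.8 [584.11 169.47 183.8 ] yaw -6.79 tilt z [-3.e-04 -8.e-04 -1.e+00]
tool shift [-1.27 -1.29 -0.  ] turn z -0.0022 F world [-0.1  -1.01 -1.91] F tool [0.02 1.01 1.91] T tool [-0.004 -0.023  0.035] 0.4505728276766712 40.89495241641998
```

Call:
{"name": "move_arm", "arguments": {
  "increments": [
    [0,0,-0.002,-1.3,-1.3,5,0.7],
    [0,0,-0.002,-1.3,-1.3,20,0.7],
    [0,0,-0.002,-1.3,-1.3,38,0.7],
    [0,0,-0.002,-1.3,-1.3,48,0.7],
    [0,0,-0.002,-1.3,-1.3,52,0.7],
    [0,0,-0.002,-1.3,-1.3,54,0.7],
    [0,0,-0.002,-1.3,-1.3,54,0.7],
    [0,0,-0.002,-1.3,-1.3,54,0.7]
  ]
}}

```text
clock: 7.6
tool_pos: [583.3, 172.6, 130.4]
orientation: [-3.136, 0.179, -0.002]
wrist_force: [1.4, 0.1, -1.7]
opening: 0.455
gripper_force: 40.9
```

```bash
python3 st.py; python3 - <<'E'
from h import *
im=ctrl.camera("wrist")[:,:,::-1]; cv2.imwrite("pics/w5.png",im)
E
```

```text
7.6 [583.29 172.56 130.42] yaw -6.54 tilt z [ 1.2e-03  2.0e-04 -1.0e+00]
tool shift [-0.1   1.69 -0.  ] turn z 0.0021 F world [ 1.42  0.09 -1.66] F tool [ 1.39 -0.25  1.66] T tool [-0.009  0.007 -0.006] 0.45466843440540605 40.89576601982117
```

View pics/w5.png

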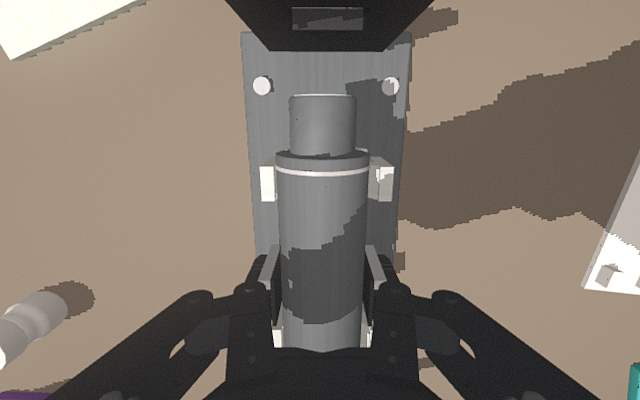

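The barrel sits over the V. The front saddle's outer edges are at columns 260 and 393 (mid 326.5) and the barrel's axis is at column 322, so the tool is about 2 mm too far to the left. The pose reading agrees (1.7 mm). Lengthwise it is centred. I shift +1.8 mm and lower.

Call:
{"name": "move_arm", "arguments": {
  "increments": [
    [0,0,0.002,0,1.8,0,0.7],
    [0,0,0.002,0,1.8,1,0.7],
    [0,0,0.002,0,1.8,2,0.7],
    [0,0,0.002,0,1.8,3,0.7],
    [0,0,0.002,0,1.8,3,0.7],
    [0,0,0.002,0,1.8,3,0.7]
  ]
}}

```text
clock: 8.25
tool_pos: [582.7, 170.7, 127.1]
orientation: [-3.136, 0.182, -0.0]
wrist_force: [-0.3, 0.0, 1.1]
opening: 0.453
gripper_force: 41.1
```

```bash
python3 st.py
```

```text
8.25 [582.71 170.71 127.07] yaw -6.65 tilt z [ 2.e-04 -0.e+00 -1.e+00]
tool shift [ 0.26 -0.22  0.  ] turn z 0.0002 F world [-0.25  0.04  1.05] F tool [-0.25 -0.01 -1.05] T tool [-0.101 -0.072 -0.047] 0.4526043911624159 41.06136202812195
```

Call:
{"name": "move_arm", "arguments": {
  "increments": [
    [0,0,0,0,0,0,0.4],
    [0,0,0,0,0,0,0.35],
    [0,0,0,0,0,0,0.35],
    [0,0,0,0,0,0,0.35],
    [0,0,0,0,0,0,0.35],
    [0,0,0,0,0,0,0.35]
  ]
}}

```text
clock: 8.85
tool_pos: [582.7, 170.7, 126.9]
orientation: [3.136, -0.182, 0.0]
wrist_force: [0.5, 0.8, 0.2]
opening: 0.648
gripper_force: 0.0
```

```bash
python3 st.py;  python3 - <<'E'
from h import *
im=ctrl.camera("wrist")[:,:,::-1]; cv2.imwrite("pics/w6.png",im)
E
```

```text
8.85 [582.69 170.71 126.88] yaw -6.66 tilt z [ 1.e-04 -0.e+00 -1.e+00]
tool shift [ 0.28 -0.23  0.  ] turn z 0.0001 F world [0.48 0.76 0.17] F tool [ 0.38 -0.81 -0.17] T tool [0.015 0.001 0.047] 0.6475203065512335 0.0
```

View pics/w6.png

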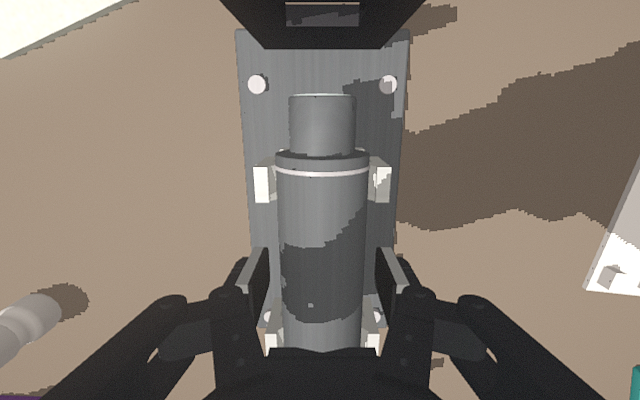

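With the fingers open, the barrel rests in the V: axis at column 322, saddle edges at 253 and 391 (mid 322). I regrip it.

Call:
{"name": "move_arm", "arguments": {
  "increments": [
    [0,0,0,0,0,0,0.45],
    [0,0,0,0,0,0,0.5],
    [0,0,0,0,0,0,0.55],
    [0,0,0,0,0,0,0.6],
    [0,0,0,0,0,0,0.7],
    [0,0,0,0,0,0,0.7],
    [0,0,0,0,0,0,0.7]
  ],
  "newtons": 40
}}

```text
clock: 9.6
tool_pos: [582.7, 170.7, 126.9]
orientation: [-3.136, 0.182, -0.0]
wrist_force: [-0.2, 0.1, 1.3]
opening: 0.451
gripper_force: 40.3
```

```bash
python3 st.py
```

```text
9.6 [582.68 170.74 126.92] yaw -6.65 tilt z [ 1.e-04  0.e+00 -1.e+00]
tool shift [ 0.3  -0.19  0.  ] turn z 0.0002 F world [-0.18  0.11  1.3 ] F tool [-0.19 -0.09 -1.3 ] T tool [ 0.037 -0.049  0.002] 0.45134120920376836 40.29280364513397
```

Call:
{"name": "move_arm", "arguments": {
  "increments": [
    [0,0,0,0,0,1,0.7],
    [0,0,0,0,0,2,0.7],
    [0,0,0,0,0,3,0.7],
    [0,0,0,0,0,4,0.7],
    [0,0,0,0,0,5,0.7],
    [0,0,0,0,0,6,0.7],
    [0,0,0,0,0,6,0.7],
    [0,0,0,0,0,6,0.7],
    [0,0,0,0,0,6,0.7]
  ]
}}

```text
clock: 10.5
tool_pos: [582.7, 170.7, 121.1]
orientation: [-3.136, 0.182, -0.0]
wrist_force: [-1.8, -0.6, 5.3]
opening: 0.454
gripper_force: 40.7
```

```bash
python3 st.py
```

```text
10.5 [582.67 170.74 121.09] yaw -6.66 tilt z [ 1.e-04  1.e-04 -1.e+00]
tool shift [ 0.31 -0.2   0.  ] turn z 0.0001 F world [-1.8  -0.64  5.28] F tool [-1.71  0.85 -5.28] T tool [-0.032 -0.275  0.006] 0.45380965640883786 40.73309898376465
```

```bash
cat > avg.py <<'E'
from h import *
A=[]
for i in range(16):
    ctrl.camera("scene"); o=ctrl.get_obs(); R=Ro.from_rotvec(o["orientation"]).as_matrix(); A.append(np.r_[R.T@o["wrist_force"],R.T@o["wrist_torque"]*10,o["tool_pos"]])
A=np.array(A); print(o["clock"],"F,10T,pos",A.mean(0).round(2),A.std(0).round(2))
E
python3 avg.py
```

```text
11.3 F,10T,pos [-1.0900e+00  2.7000e-01 -5.1600e+00 -1.8000e-01 -2.6200e+00  1.0000e-01
  5.8267e+02  1.7073e+02  1.2109e+02] [0.39 0.35 0.45 0.23 0.41 0.32 0.01 0.02 0.01]
```

The readings show the push biased towards the rear saddle (Ty is about -0.26 Nm). A slight snout-down turn should even it out.

Call:
{"name": "move_arm", "arguments": {
  "increments": [
    [0,-0.002,0,0,0,0,0.7],
    [0,-0.004,0,0,0,0,0.7],
    [0,-0.004,0,0,0,0,0.7],
    [0,-0.004,0,0,0,0,0.7]
  ]
}}

```text
clock: 11.7
tool_pos: [582.9, 170.7, 121.1]
orientation: [-3.136, 0.182, 0.005]
wrist_force: [-1.5, 1.1, 5.0]
opening: 0.457
gripper_force: 40.7
```

```bash
python3 avg.py; python3 st.py
```

```text
12.5 F,10T,pos [-1.1600e+00  4.0000e-02 -5.3700e+00 -3.0000e-01 -1.9100e+00  0.0000e+00
  5.8287e+02  1.7071e+02  1.2115e+02] [0.49 0.34 0.45 0.25 0.28 0.36 0.01 0.02 0.01]
12.5 [582.87 170.7  121.16] yaw -6.66 tilt z [-3.4e-03  5.0e-04 -1.0e+00]
tool shift [ 0.11 -0.21 -0.  ] turn z 0.0001 F world [-1.23  0.03  5.53] F tool [-1.24  0.11 -5.52] T tool [ 0.    -0.204 -0.018] 0.45476711843739237 40.74920833110809
```

Call:
{"name": "move_arm", "arguments": {
  "increments": [
    [0,-0.003,0,0,0,0,0.7],
    [0,-0.005,0,0,0,0,0.7],
    [0,-0.005,0,0,0,0,0.7],
    [0,-0.005,0,0,0,0,0.7]
  ]
}}

```text
clock: 12.9
tool_pos: [583.1, 170.7, 121.2]
orientation: [-3.136, 0.182, 0.012]
wrist_force: [0.3, -0.4, 4.8]
opening: 0.454
gripper_force: 40.8
```

```bash
python3 avg.py; python3 st.py;  python3 - <<'E'
from h import *
im=ctrl.camera("wrist")[:,:,::-1]; cv2.imwrite("pics/w7.png",im)
E
```

```text
13.7 F,10T,pos [-6.0000e-01  1.8000e-01 -5.2600e+00 -4.5000e-01 -7.5000e-01  1.0000e-02
  5.8310e+02  1.7067e+02  1.2121e+02] [0.51 0.59 0.53 0.31 0.27 0.23 0.01 0.01 0.01]
13.7 [583.11 170.66 121.22] yaw -6.66 tilt z [-0.0077  0.0011 -1.    ]
tool shift [-0.14 -0.23  0.  ] turn z 0.0 F world [-1.15  0.01  5.43] F tool [-1.19  0.13 -5.42] T tool [-0.092 -0.079  0.036] 0.45566535242215156 40.76449513435364
```

View pics/w7.png

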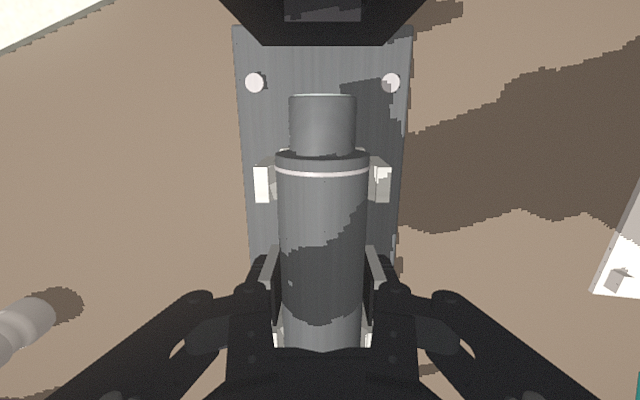

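The barrel is still centred in the saddles: axis at column 322, saddle edges at 253 and 391. The cradle is about 5.7 mm down with a 5.3 N push, and the lateral force and pitch moment are near zero. I hand in.

```bash
python3 -c "
from cell import ctrl
print(ctrl.hand_in())"
```

```text
the job is handed in; nothing more can be done
None
```

I handed the job in at about 14 s: the barrel is centred in the V-cradle, snout towards the window plate, and the gripper is holding it pressed about 6 mm down; no verdict came back, and the 6 mm and the even load on the V faces are worked out from tool height and wrist forces.

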